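Set the roller gap of a slab leveller with a gauge blade

ROBOT

A 6-joint arm with a two-finger parallel gripper is mounted at the origin on the work surface. World frame = base frame: x ahead of the robot, y to its left, z up, the work surface at z = 0. Lengths are in m, angles in rad, forces in N, time in s.
With the tool pointing down it reaches from about 0.375 to 0.9 m from the base axis. Payload 3.1 kg.
Tool frame: the origin (TCP) lies at the very end of the fingers, on their centre line; the grasp point (between the pads) lies 19 mm behind it (manip.grasp_offset is the distance from the TCP to the grasp point, in m); y points along the fingers, z is the direction in which the jaws open and shut, and the axes are right-handed (so a half turn about y gives the same grasp; the last joint's range is limited). The gripper opens to 85 mm and grips with 20 to 120 N. Pads are 22 mm wide; open, the fingers measure 114 mm over their backs; the gripper's body (76 mm by 85 mm) begins 54 mm behind the grasp point. The pads swing forward as they close: fully open they stand 13 mm farther back than shut.
Start: joints at [-1.516, 0.527, 1.433, -0, 1.181, -0.178], TCP at [0.145, -0.608, 0.231] pointing down, gripper open.
Joint ranges: [-3.08, 3.08], [-0.75, 2.2], [0.22, 2.44], [-1.43, 4.57], [0, 2.65], [-2.85, 2.85]. Speed limits (rad/s): [2.79, 2.79, 3.14, 3.14, 3.14, 3.14].

INTERFACE

Orientations are given as a unit quaternion [x, y, z, w].
In Python, from station import manip gives the robot as it stands.
- The arm moves only by the tool apply_moves, never from a script. Its argument "motion" is a list of rows, each a list of 5 numbers: the finger opening in mm, from 0 to 85.4, then the shift along the tool's x, y, z in units of 30 mm (1.0 is 30 mm), then the turn about the tool's y in units of 10 degrees (1.0 is 10 degrees). In form: [[fingers, x, y, z, twist], ...]. A call has 1 to 12 rows; each row is the pose to reach, as a shift and turn from the pose commanded when the call began, along the tool's axes at that moment; what a row does not reach only later rows make up. A row lasts 1/8 s, in which the tool goes at most 62.5 mm and 10.7 degrees, less where a joint would pass 70% of its speed; a pose out of reach is approached as far as the arm can. A call with a gripper value outside its range is refused whole. The fingers move at their own pace and stop on an object; "squeeze" is the grip in N (left out, the last holds). Time passes only in rows, so rows that repeat a pose let the fingers close. It gives the time, the measured TCP pose, the force and the opening at its end, in the units of the state.
- manip.sense(): the state, without advancing time (a new reading comes with each control period).
- manip.snapshot(name): name is "side" or "top"; returns the picture (384x512x3 uint8, red, green, blue); there is no depth.
- manip.get_calibration(name): a dict with "intrinsics" (3x3 intrinsics, pixels), "extrinsics" (4x4, takes a point from camera to world coordinates). Camera axes: x right, y up, looking along -z (the intrinsics and any distortion apply to the point x, -y, -z); pixel columns grow to the right and rows downward; lengths in m; the calibration is good to about 2 mm. A picture is of the moment at which its call begins. get_calibration takes no time and is no camera call.
- manip.sign_off(): hands the job in, once; it reports no verdict.
The state is a dict: "t": time; "q": joint angles; "qd": joint speeds; "tau": joint torques, N m; "tcp_pos": TCP position; "tool_rot": TCP orientation; "force": force on the tool from outside, world axes, zero at the start; "ft_torque": the same for the moment, N m; "finger_gap": opening from 0.0 (shut) to 1.0 (fully open).
Only numpy, scipy, OpenCV 4.12 (cv2) and the standard library are available. Lean on these libraries where they do the work, as an engineer would, in place of code of your own. Each camera call takes 0.05 s, during which the arm holds its last target.

TASK

Set the roller gap of the little green cake-slab leveller: slide the flat brass gauge along the bed until its front end has passed right under the raised white roller, then wind the crank clockwise until the roller lightly nips the gauge so that it just drags (about a quarter turn of the crank past first touch, never jammed hard). Then draw the gauge back out, quite clear of the roller, and leave it lying flat on the bed with the screw as you set it; do not shift the bowl, jar, cake tray or stamp standing round the machine.

Things in the scene. Friction and masses are not known exactly. Their poses are not given: they have to be found in the camera images.
- leveller: Fixed leveller. Origin on the table under the screw axis; x along the roller, y the way the gauge goes in, z up (mm in this frame). Flat bed, top at z 20: 200 wide (x) for y -80 to 80, then a steel apron 130 wide for y -320 to -80. Green posts 22 x 30 at x = +-83, y = 0 (144 between them) carry a crosshead 190 x 26, top at z 156. A dark carrier under it lowers the roller.
- roller: White roller (does not turn), 30 mm diameter, 120 mm long along the leveller's x, across the middle of the bed. This body's origin lies 20 mm below the roller's lowest line. It hangs from the carrier on springs: once it rests on the gauge, it presses with 3 N per mm of further carrier travel (about 4.5 N per quarter turn) and two red pins rise beside the carrier.
- screw (a joint): Angle of screw and crank in rad, 0 to 26, over several turns. Clockwise from above decreases it and lowers the roller 6 mm a turn. Bare gap = 6 mm x value / 2 pi: the roller meets the 6 mm gauge at 6.28. Starts at 14 to 22. Stays where left (friction about 1 N at the grip). At 0 the crank arm points along the leveller's -x; it turns with the value, anticlockwise positive.
- grip_mid (a point): Centre of the upright wooden crank grip: a cylinder 22 mm in diameter and 42 mm tall, 184 to 226 mm above the table, free to spin on its pin, 45 mm from the screw axis. The dark crank arm under it has its top 182 mm above the table, is 16 mm wide.
- gauge: Loose brass gauge blade, 0.2 to 0.4 kg, 170 mm long (its y), 36 mm wide (x), 6 mm thick, lying flat on the bed; origin in the middle of its underside, +y towards its front end.
- gauge_tip (a point): Middle of the gauge's front end face, 3 mm above its underside; +85 mm along the gauge's y. At the start it is short of the roller, on the leveller's -y side.
- gauge_lip (a point): Centre plane of the upright lip at the gauge's outer end, 82.5 mm from its middle: a plate 60 mm wide, 5 mm thick, standing to 30 mm above the gauge's underside; this point is 18 mm above the underside. Push against its outside to slide the gauge in, hook behind its inside to draw it out.
- paste_bowl_mid (a point): Centre (18 mm up) of a small steel bowl with dark balls, 86 mm diameter, 36 mm tall (balls to 47 mm). Bystander, stands on the table near the leveller.
- flour_jar_mid (a point): Centre (50 mm up) of a white jar with red cap, 60 mm diameter, 105 mm tall. Bystander.
- cake_tray_mid (a point): Centre (10 mm up) of a round bamboo tray with three moulded cakes, 98 mm diameter, 18 mm tall. Bystander.
- cake_stamp_mid (a point): Centre (30 mm up) of a dark wooden cake stamp, foot 72 mm diameter and 24 mm tall, knob to 77 mm. Bystander.
Not all that is in view belongs to the job. There is more than one size of the gauge; the one meant has the size given above.

How it is judged:
By the outcome, as a careful person would: the job done as asked, in the order asked, and still so for the second after the job is handed in, with the robot touching nothing.
It also fails if it takes over 72 s, if anything falls off the work surface, if the arm or the gripper's body presses on something with over 40 N, if the wrist force passes 120 N, or if a joint passes its speed limit or range.

## Working session

There is one attempt and no reset: what is moved stays moved. The work goes in short steps, Python scripts to look and compute and a tool call to move; the robot and the scene stay as the last step left them, time stands still between calls to the robot, and variables do not carry over. Pictures are saved under pics/ and viewed, and the job is handed in when it is done.

Besides the shell and the picture viewer there is one more tool, called after "Emit:" by a JSON object that holds its "method" and its "body", one argument or row to a line. apply_moves: Moves the arm, as the interface text tells. Its arguments: {"type":"object","properties":{"motion":{"type":"array"},"squeeze":{"type":"number"}},"required":["motion"]}

```bash
ls; mkdir -p pics; python3 - <<'E'
from station import manip
import cv2
print(manip.sense())
for n in("side","top"):
    im=manip.snapshot(n); cv2.imwrite(f"pics/{n}0.png",im[:,:,::-1])
    c=manip.get_calibration(n); print(n,c)
E
```

```text
pics
{'t': 0.0, 'q': array([-1.51547091e+00,  5.28467917e-01,  1.43391329e+00, -1.30203023e-05,
        1.18140202e+00, -1.78509534e-01]), 'qd': array([ 0.00063842, -0.00191825, -0.00173745,  0.00119411,  0.00104371,
        0.00161658]), 'tau': array([ 2.12421410e-04, -4.42351127e+01, -1.78021538e+01, -2.02311285e-04,
        8.60052678e-03,  9.51575117e-06]), 'tcp_pos': array([ 0.14479731, -0.60725199,  0.23032905]), 'tool_rot': array([-0.08244318,  0.70305197, -0.70150541,  0.08253003]), 'force': array([-0.30836831, -0.01531113, -0.10442974]), 'ft_torque': array([ 0.01823432,  0.04690406, -0.00112902]), 'finger_gap': 0.999152853292743}
side {'intrinsics': array([[359.21571906,   0.        , 255.70742762],
       [  0.        , 359.21571906, 185.58721959],
       [  0.        ,   0.        ,   1.        ]]), 'extrinsics': array([[-0.80277032,  0.45644177, -0.38369352,  0.1901396 ],
       [-0.59597401, -0.59328273,  0.54113822,  0.51466542],
       [ 0.01935935,  0.66308107,  0.74829721,  0.86100733],
       [ 0.        ,  0.        ,  0.        ,  1.        ]])}
top {'intrinsics': array([[375.42999731,   0.        , 266.34656649],
       [  0.        , 375.42999731, 192.69806149],
       [  0.        ,   0.        ,   1.        ]]), 'extrinsics': array([[ 0.02161129,  0.98536062, -0.16910763,  0.38146928],
       [-0.99958171,  0.02454749,  0.01529131,  0.02073039],
       [ 0.01921863,  0.16870643,  0.98547896,  1.25229531],
       [ 0.        ,  0.        ,  0.        ,  1.        ]])}
```

View pics/side0.png

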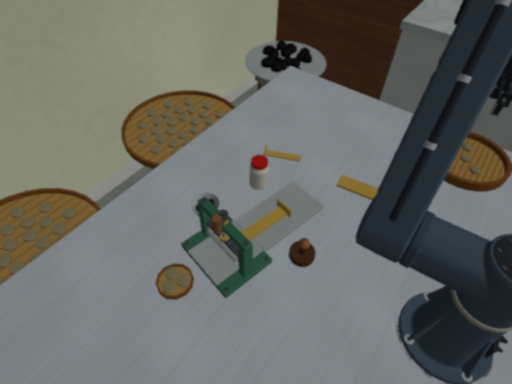

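View pics/top0.png

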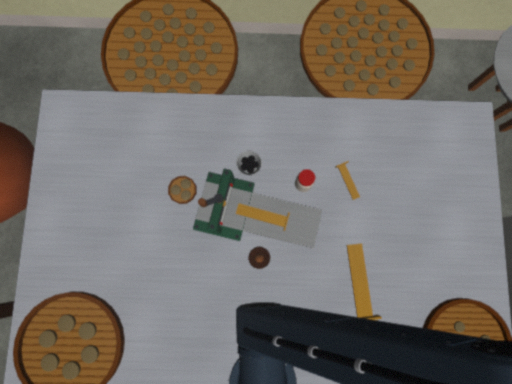

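```bash
cat > h.py <<'E'
import numpy as np, cv2
from station import manip
def ray(n,u,v):
    c=manip.get_calibration(n);K=c["intrinsics"];E=c["extrinsics"]
    d=np.array([(u-K[0,2])/K[0,0],-(v-K[1,2])/K[1,1],-1.0]);return E[:3,3],E[:3,:3]@d
def onz(n,u,v,z):
    o,d=ray(n,u,v);return o+d*(z-o[2])/d[2]
def proj(n,P):
    c=manip.get_calibration(n);K=c["intrinsics"];E=c["extrinsics"]
    p=E[:3,:3].T@(np.array(P)-E[:3,3]);return np.array([K[0,0]*p[0]/-p[2]+K[0,2],K[1,1]*p[1]/p[2]*1+K[1,2]]) 
def tri(u1,u2):
    o1,d1=ray("side",*u1);o2,d2=ray("top",*u2)
    A=np.stack([d1,-d2],1);s=np.linalg.lstsq(A,o2-o1,rcond=None)[0]
    a=o1+d1*s[0];b=o2+d2*s[1];return (a+b)/2,np.linalg.norm(a-b)
E
python3 - <<'E'
from h import *
a=cv2.imread("pics/top0.png");b=cv2.imread("pics/side0.png")
cv2.imwrite("pics/tc.png",cv2.resize(a[140:270,160:330],None,fx=4.5,fy=4.5,interpolation=cv2.INTER_CUBIC))
cv2.imwrite("pics/sc.png",cv2.resize(b[140:300,150:330],None,fx=3.7,fy=3.7,interpolation=cv2.INTER_CUBIC))
hsv=cv2.cvtColor(a,cv2.COLOR_BGR2HSV)
m=cv2.inRange(hsv,(17,130,120),(30,255,255))
for c in cv2.findContours(m,0,2)[0]:
    if cv2.contourArea(c)>20 and 140<c[:,0,1].min() and c[:,0,1].max()<330:
        r=cv2.minAreaRect(c);bx=cv2.boxPoints(r);P=np.array([onz("top",*p,.02) for p in bx])
        print(r,np.round(P[:,:2],3).tolist(),[np.linalg.norm(P[i]-P[i+1]) for i in(0,1)])
print(proj("top",onz("top",100,100,.1)))
E
```

```text
((359.18499755859375, 280.2023010253906), (72.37921905517578, 14.597491264343262), 81.25383758544922) [[0.424, -0.264], [0.433, -0.311], [0.208, -0.342], [0.201, -0.296]] [np.float64(0.048202432127833886), np.float64(0.2264042664856074)]
((261.6743469238281, 214.9150390625), (50.73680877685547, 10.685860633850098), 14.620874404907227) [[0.52, 0.101], [0.555, 0.093], [0.516, -0.07], [0.482, -0.062]] [np.float64(0.03543151898182006), np.float64(0.16769573661149442)]
((348.3035583496094, 180.62733459472656), (36.238670349121094, 7.607797622680664), 64.17900848388672) [[0.691, -0.235], [0.703, -0.259], [0.592, -0.31], [0.58, -0.287]] [np.float64(0.026391139394303664), np.float64(0.12221559920561768)]
[100. 100.]
```

View pics/tc.png

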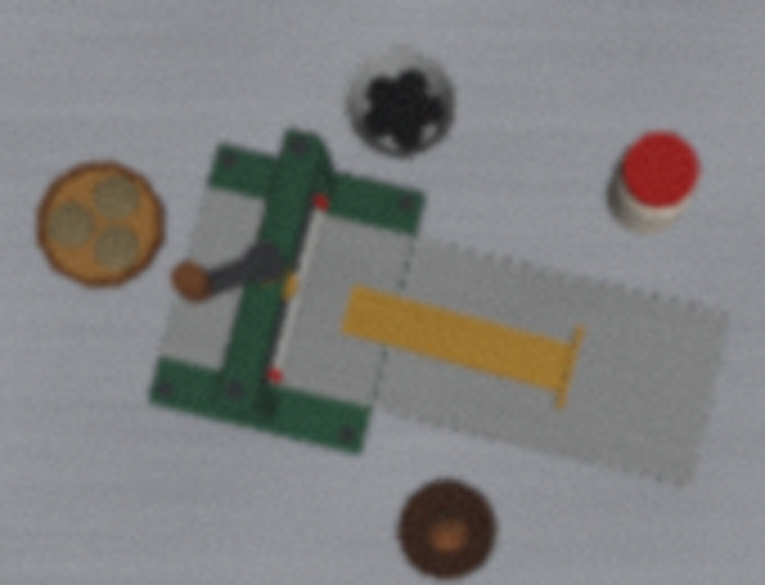

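View pics/sc.png

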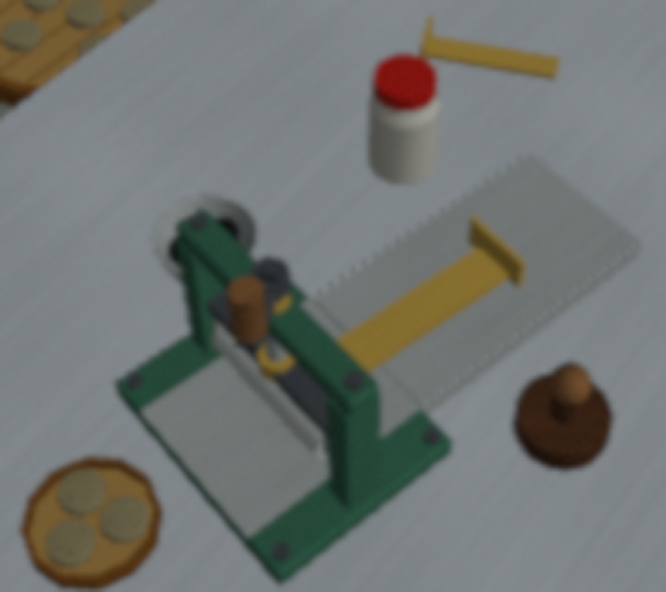

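```bash
python3 - <<'E'
from h import *
a=cv2.imread("pics/top0.png");b=cv2.imread("pics/side0.png")
def fit(n,img,px,L):
    c=manip.get_calibration(n)
    P=np.array([onz(n,*p,.02)[:2] for p in px])
    Lc=L-L.mean(0);Pc=P-P.mean(0);th=np.arctan2((Lc[:,0]*Pc[:,1]-Lc[:,1]*Pc[:,0]).sum(),(Lc*Pc).sum())
    R=np.array([[np.cos(th),-np.sin(th)],[np.sin(th),np.cos(th)]])
    o=P.mean(0)-R@L.mean(0); print(n,"th",th,"o",o,"res mm",np.round((P-o-L@R.T)*1e3,1).tolist())
    return th,o
L=np.array([[.1,.08],[.1,-.08],[-.1,-.08],[-.1,.08],[.065,-.32],[-.065,-.32]])
t=np.array([(219,143),(425,192),(362,453),(150,402),(728,310),(690,488)])/4.5+[160,140]
fit("top",a,t,L)
# green mask for side: corners: (118,385)=? far-left, (282,578) front, (450,440); apron (533,155),(638,245)
s=np.array([(118,385),(282,578),(450,443),(533,155),(638,243)])/3.7+[150,140]
fit("side",b,s,np.array([[.1,.08],[-.1,.08],[-.1,-.08],[.065,-.32],[-.065,-.32]]))
# grip
g,e=tri(np.array((248,287))/3.7+[150,140],np.array((183,280))/4.5+[160,140]);print("grip top",g,e, onz("top",*(np.array((183,280))/4.5+[160,140]),.226))
print("lip top ends",[onz("top",*(np.array(p)/4.5+[160,140]),.05) for p in((580,328),(562,408))],[onz("side",*(np.array(p)/3.7+[150,140]),.05) for p in((474,218),(522,265))])
print("tip",[onz("top",*(np.array(p)/4.5+[160,140]),.026) for p in((354,288),(343,330))])
E
python3 - <<'E'
import cv2
a=cv2.imread("pics/top0.png");b=cv2.imread("pics/side0.png")
cv2.imwrite("pics/tc2.png",cv2.resize(a[165:245,188:262],None,fx=7.4,fy=7.4,interpolation=cv2.INTER_CUBIC))
cv2.imwrite("pics/sc2.png",cv2.resize(b[190:280,180:270],None,fx=6.5,fy=6.5,interpolation=cv2.INTER_CUBIC))
E
```

```text
top th -0.21396428423151412 o [0.54582858 0.1408535 ] res mm [[-1.3, -1.3], [-0.6, 0.7], [1.3, -1.4], [0.6, -3.0], [1.7, 2.3], [-1.7, 2.7]]
side th -0.21676462681671357 o [0.54312717 0.14547218] res mm [[-4.1, -2.3], [-0.1, -3.3], [3.4, 2.5], [-3.4, 0.9], [4.2, 2.2]]
grip top [0.52550894 0.18412667 0.22986908] 0.0009791006280669835 [0.52648639 0.18499882 0.226     ]
lip top ends [array([ 0.52357136, -0.07201425,  0.05      ]), array([ 0.46612268, -0.05986679,  0.05      ])] [array([ 0.52296375, -0.06995459,  0.05      ]), array([ 0.46735997, -0.05376897,  0.05      ])]
tip [array([0.55188292, 0.09201977, 0.026     ]), array([0.52081931, 0.09897039, 0.026     ])]
```

View pics/tc2.png

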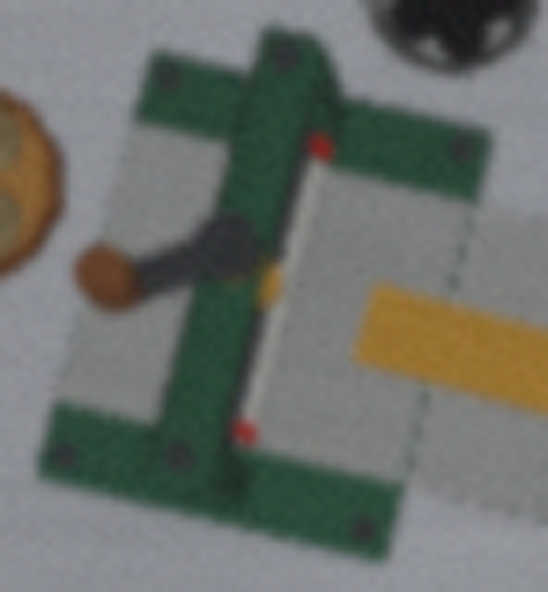

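View pics/sc2.png

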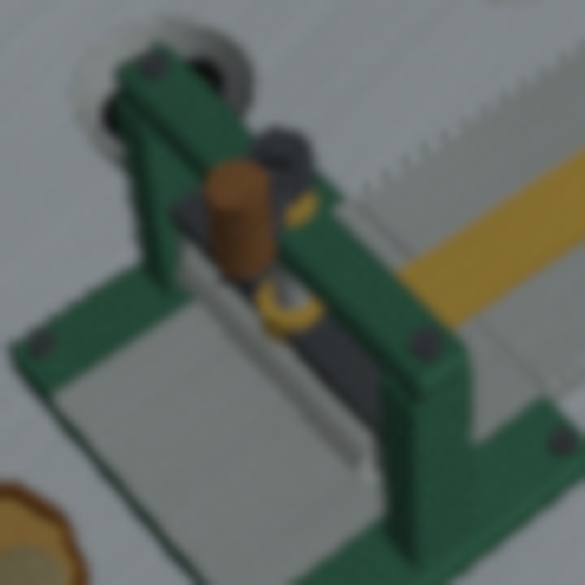

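```bash
cat >> h.py <<'E'
from scipy.spatial.transform import Rotation as Ro
O=np.array([.545,.143]);TH=-.215
ex=np.array([np.cos(TH),np.sin(TH)]);ey=np.array([-np.sin(TH),np.cos(TH)])
def W(x,y): return O+x*ex+y*ey
def Lf(p): d=np.array(p)[:2]-O; return np.array([d@ex,d@ey])
def go(P,s=None):
    s=s or manip.sense();R=Ro.from_quat(s["tool_rot"]).as_matrix()
    return np.round(R.T@(np.array(P)-s["tcp_pos"])/.03,3)
def tool():
    s=manip.sense();R=Ro.from_quat(s["tool_rot"]).as_matrix();print("t",s["t"],"tcp",s["tcp_pos"].round(4),"L",Lf(s["tcp_pos"]).round(4),"F",s["force"].round(1),"gap",s["finger_gap"],"\nR",R.round(3).tolist(),"q",s["q"].round(2))
E
python3 - <<'E'
from h import *
for n,p,z in(("stamp",(447,530),.024),("jar",(660,170),.105),("bowl",(400,103),.036),("tray",(102,222),.018)):
    P=onz("top",*(np.array(p)/4.5+[160,140]),z);print(n,P.round(3),Lf(P).round(3))
tool()
R=Ro.from_quat(manip.sense()["tool_rot"]).as_matrix()
for tw in(-90,-80,-70,70,80,90,100):
    print(tw,(R@Ro.from_rotvec([0,np.radians(tw),0]).as_matrix())[:,2].round(3))
print(ey, "lip",Lf([.495,-.066]),W(-.003,-.214))
print(go([*W(-.003,-.214),.12]))
E
```

```text
stamp [0.379 0.02  0.024] [-0.136 -0.156]
jar [ 0.629 -0.122  0.105] [ 0.138 -0.241]
bowl [0.689 0.062 0.036] [ 0.158 -0.048]
tray [0.598 0.28  0.018] [0.022 0.145]
t 0.1 tcp [ 0.1448 -0.6073  0.2304] L [-0.2309 -0.8184] F [-0.5 -0.2  0.3] gap 1.0003194141548508 
R [[-0.973, -0.0, 0.232], [-0.232, 0.002, -0.973], [-0.0, -1.0, -0.002]] q [-1.52  0.53  1.43  0.    1.18 -0.18]
-90 [0.973 0.232 0.   ]
-80 [0.998 0.059 0.   ]
-70 [ 0.993 -0.115 -0.   ]
70 [-0.835 -0.55  -0.001]
80 [-0.918 -0.397 -0.001]
90 [-0.973 -0.232 -0.   ]
100 [-0.998 -0.059 -0.   ]
[0.21334743 0.97697639] lip [-0.00425921 -0.21485544] [ 0.49641272 -0.06543291]
[-15.585   3.716 -14.849]
```

Emit:
{"method": "apply_moves", "body": {
  "motion": [
    [30, -1.5, 0, -1.5, 0.5],
    [30, -3, 0.3, -3, 1],
    [30, -4.5, 0.5, -4.4, 1.5],
    [30, -6, 0.8, -5.8, 2],
    [24, -7.5, 1, -7.2, 2.57],
    [24, -9, 1, -8.6, 2.57],
    [24, -10.5, 1, -10, 2.57],
    [20, -12, 1, -11.4, 2.57],
    [20, -13.5, 1, -12.8, 2.57],
    [20, -15, 1.5, -14.2, 2.57],
    [20, -15.6, 2, -14.85, 2.57],
    [20, -15.6, 2.5, -14.85, 2.57]
  ]
}}

```text
t: 1.6
tcp_pos: [0.4976, -0.0639, 0.1556]
tool_rot: [0.074, 0.703, -0.703, -0.074]
force: [-0.5, -0.3, -0.8]
finger_gap: 0.237
```

```bash
python3 - <<'E'
from h import *
tool();print(go([*W(-.003,-.214),.034]))
for n in("side","top"):
    im=manip.snapshot(n)[:,:,::-1];im=im[140:300,150:330] if n=="side" else im[140:270,160:330]
    cv2.imwrite(f"pics/{n}1.png",cv2.resize(im,None,fx=3.7,fy=3.7,interpolation=cv2.INTER_CUBIC))
E
```

```text
t 1.6 tcp [ 0.4976 -0.0639  0.1556] L [-0.0021 -0.2123] F [-0.5 -0.3 -0.8] gap 0.23682705829438847 
R [[-0.978, 0.0, -0.209], [0.209, 0.0, -0.978], [-0.0, -1.0, -0.0]] q [-0.35  0.48  1.81  0.    0.85  1.43]
[0.03  4.054 0.059]
```

View pics/side1.png

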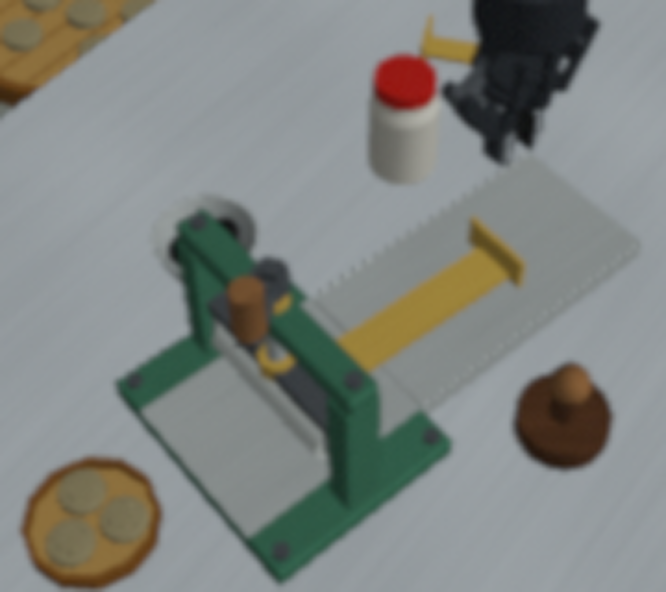

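Emit:
{"method": "apply_moves", "body": {
  "motion": [
    [30, 0, 0.9, 0, 0],
    [30, 0, 1.8, 0.05, 0],
    [30, 0, 2.6, 0.05, 0],
    [30, 0, 3.3, 0.05, 0],
    [30, 0, 3.8, 0.05, 0],
    [30, 0, 4.05, 0.05, 0],
    [30, 0, 4.05, 0.05, 0]
  ]
}}

```text
t: 2.58
tcp_pos: [0.4965, -0.0678, 0.0347]
tool_rot: [0.076, 0.703, -0.703, -0.076]
force: [-0.4, 0.6, -0.1]
finger_gap: 0.349
```

```bash
cat >> h.py <<'E'
def look(k,box=None):
    for n in("side","top"):
        im=manip.snapshot(n)[:,:,::-1].copy();cv2.imwrite(f"pics/{n}{k}_raw.png",im)
        im=im[140:300,150:330] if n=="side" else im[140:270,160:330]
        cv2.imwrite(f"pics/{n}{k}.png",cv2.resize(im,None,fx=3.7,fy=3.7,interpolation=cv2.INTER_CUBIC))
E
python3 - <<'E'
from h import *
tool();look(2)
E
```

```text
t 2.575 tcp [ 0.4965 -0.0678  0.0347] L [-0.0024 -0.2163] F [-0.4  0.6 -0.1] gap 0.34939627425650727 
R [[-0.977, -0.0, -0.213], [0.213, 0.0, -0.977], [0.0, -1.0, -0.0]] q [-0.36  0.7   1.89  0.    0.56  1.43]
```

View pics/side2.png

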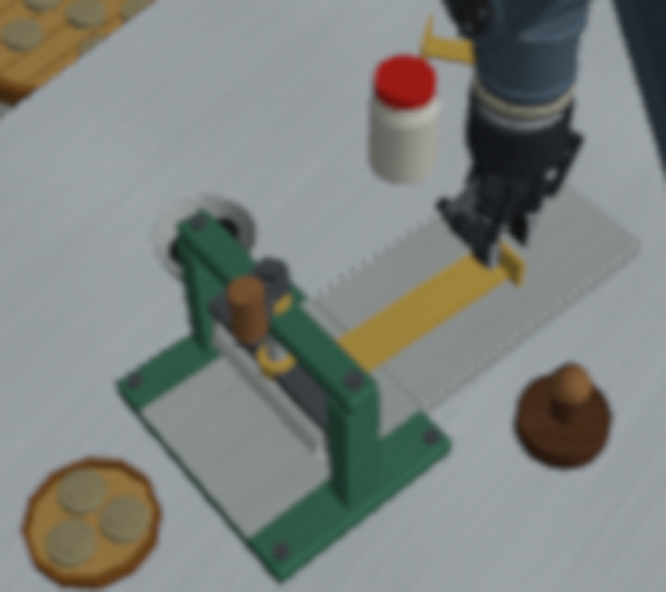

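View pics/top2.png

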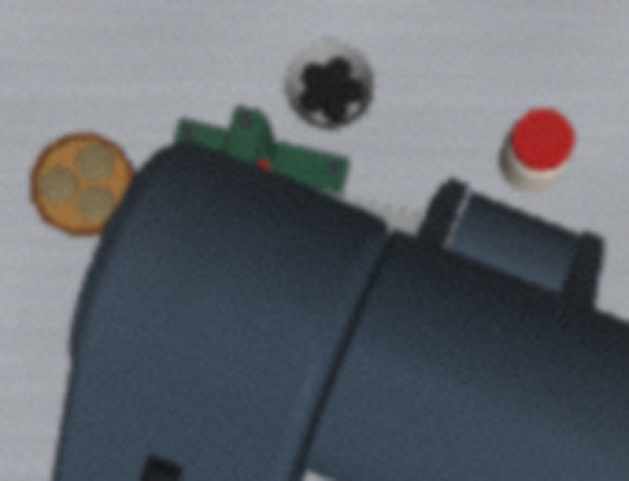

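Emit:
{"method": "apply_moves", "body": {
  "motion": [
    [12, 0, 0, 0, 0],
    [12, 0, 0, 0, 0],
    [12, 0, 0, -0.3, 0],
    [12, 0, 0, -0.6, 0],
    [12, 0, 0, -0.95, 0],
    [12, 0, 0, -1.3, 0],
    [12, 0, 0, -1.65, 0],
    [12, 0, 0, -2.0, 0],
    [12, 0, 0, -2.3, 0],
    [12, 0, 0, -2.55, 0],
    [12, 0, 0, -2.7, 0],
    [12, 0, 0, -2.7, 0]
  ]
}}

```text
t: 4.18
tcp_pos: [0.5136, 0.0123, 0.0346]
tool_rot: [0.076, 0.703, -0.703, -0.076]
force: [-0.3, -0.1, -0.3]
finger_gap: 0.135
```

```bash
python3 - <<'E'
from h import *
tool();look(3)
E
```

```text
t 4.175 tcp [0.5136 0.0123 0.0346] L [-0.0028 -0.1344] F [-0.3 -0.1 -0.3] gap 0.1351080297640195 
R [[-0.977, -0.0, -0.213], [0.213, 0.001, -0.977], [0.001, -1.0, -0.001]] q [-0.19  0.71  1.85  0.    0.58  1.59]
```

View pics/side3.png

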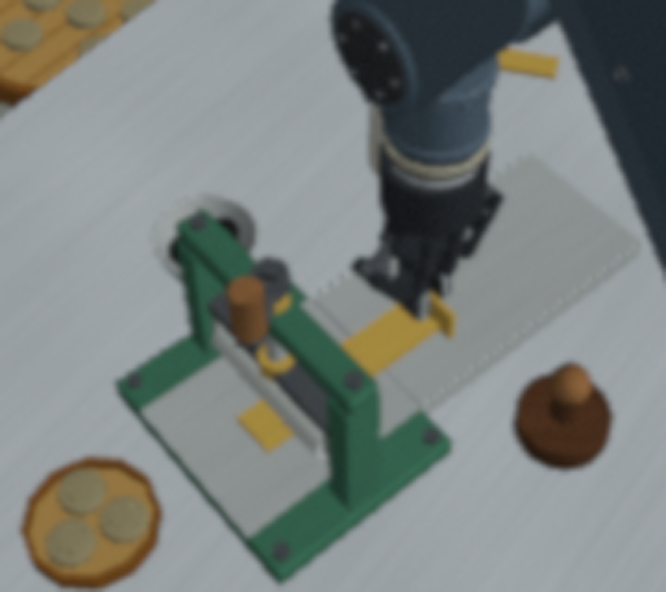

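Emit:
{"method": "apply_moves", "body": {
  "motion": [
    [24, 0, 0, -0.05, 0],
    [24, 0, 0, -0.05, 0],
    [24, 0, -0.8, -0.05, 0],
    [30, 0, -2.4, -0.05, 0],
    [50, 0, -4.2, -0.05, 0],
    [50, 0, -6, -0.05, 0],
    [50, 0, -7.6, -0.05, 0],
    [50, 0, -7.6, -1, 0],
    [50, 0, -7.6, -2, 0],
    [50, 0, -7.6, -2, 0]
  ]
}}

```text
t: 5.52
tcp_pos: [0.5264, 0.0715, 0.2629]
tool_rot: [0.075, 0.703, -0.703, -0.075]
force: [0.0, -0.5, 0.3]
finger_gap: 0.585
```

```bash
python3 - <<'E'
from h import *
tool();look(4)
a=5.37
g=W(-.045*np.cos(a),-.045*np.sin(a));print(g)
for z in(.26,.192):print(go([*g,z]),go([.5255,.1845,z]))
E
```

```text
t 5.525 tcp [0.5264 0.0715 0.2629] L [-0.0029 -0.0738] F [ 0.  -0.5  0.3] gap 0.5846107678992014 
R [[-0.978, 0.0, -0.211], [0.211, 0.0, -0.978], [-0.0, -1.0, -0.0]] q [-0.08  0.36  1.63  0.    1.15  1.71]
[0.52572648 0.18366364]
[ 0.819  0.082 -3.701] [ 0.832  0.082 -3.727]
[ 0.817  2.349 -3.702] [ 0.83   2.349 -3.728]
```

View pics/side4.png

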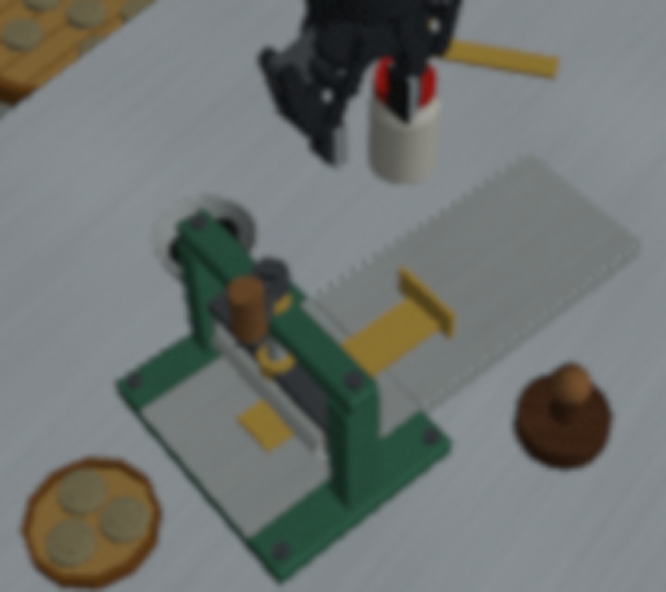

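View pics/top4.png

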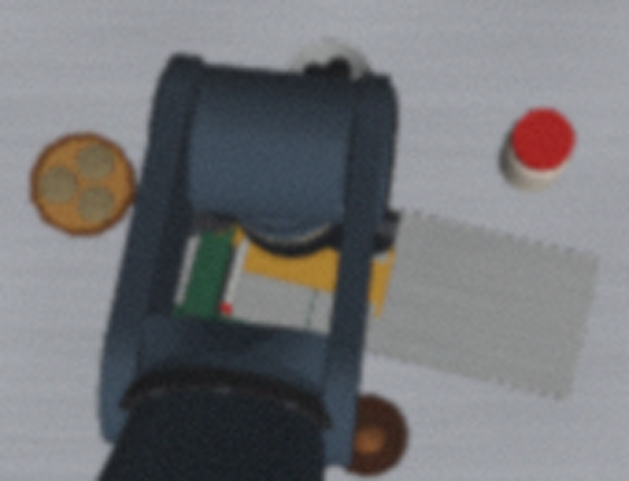

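Emit:
{"method": "apply_moves", "body": {
  "motion": [
    [50, 0.3, 0, -1.3, 0],
    [50, 0.6, 0, -2.6, 0],
    [50, 0.82, 0.1, -3.7, 0],
    [50, 0.82, 0.1, -3.7, 0],
    [50, 0.82, 0.8, -3.7, 0],
    [50, 0.82, 1.6, -3.7, 0],
    [50, 0.82, 2.3, -3.7, 0],
    [50, 0.82, 2.3, -3.7, 0]
  ],
  "squeeze": 20
}}

```text
t: 6.62
tcp_pos: [0.525, 0.182, 0.1922]
tool_rot: [-0.075, -0.702, 0.704, 0.078]
force: [0.4, 0.9, 0.9]
finger_gap: 0.586
```

```bash
python3 - <<'E'
from h import *
tool();look(5)
E
```

```text
t 6.625 tcp [0.525  0.182  0.1922] L [-0.0278  0.0338] F [0.4 0.9 0.9] gap 0.5858723456611601 
R [[-0.977, -0.005, -0.215], [0.215, -0.001, -0.977], [0.004, -1.0, 0.002]] q [ 0.13  0.49  1.65 -0.    1.01  1.92]
```

View pics/side5.png

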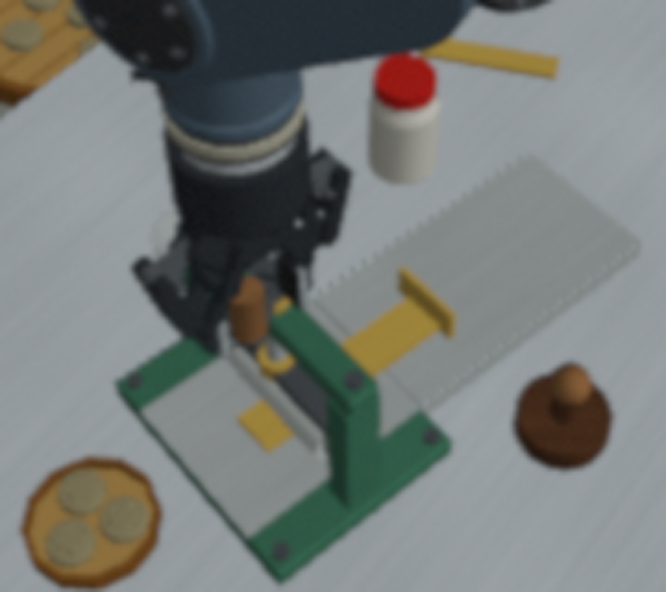

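Emit:
{"method": "apply_moves", "body": {
  "motion": [
    [16, 0, 0, 0, 0],
    [16, 0, 0, 0, 0],
    [16, 0, 0, 0, 0],
    [16, 0, 0, 0, 0],
    [16, 0, 0, 0, 0]
  ],
  "squeeze": 20
}}

```text
t: 7.35
tcp_pos: [0.5269, 0.1838, 0.1949]
tool_rot: [0.076, 0.703, -0.703, -0.075]
force: [-0.6, -1.5, 5.8]
finger_gap: 0.252
```

```bash
python3 - <<'E'
from h import *
tool();look(6)
E
```

```text
t 7.35 tcp [0.5269 0.1838 0.1949] L [-0.0264  0.036 ] F [-0.6 -1.5  5.8] gap 0.2516946583062556 
R [[-0.977, 0.002, -0.213], [0.213, -0.0, -0.977], [-0.002, -1.0, -0.0]] q [ 0.14  0.48  1.64 -0.    1.01  1.92]
```

View pics/side6.png

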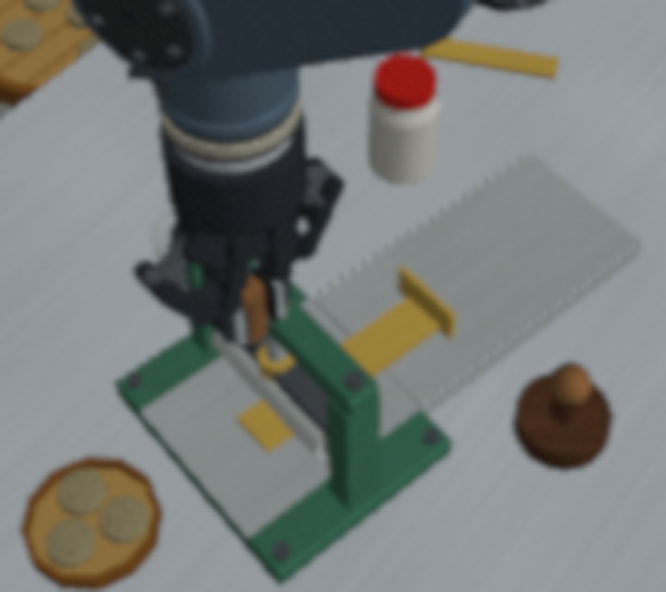

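```bash
python3 - <<'E'
import numpy as np
def tab(a0,st,n):
    A=np.radians(a0);return [[16,round(1.5*(np.cos(np.radians(a0-st*k))-np.cos(A)),2),0,round(1.5*(np.sin(np.radians(a0-st*k))-np.sin(A)),2),0] for k in range(1,n+1)]
print(tab(306,12,12))
print(tab(306-144,15,12))
print(tab(306-324,15,12))
E
```

```text
[[16, np.float64(-0.27), 0, np.float64(-0.16), 0], [16, np.float64(-0.57), 0, np.float64(-0.25), 0], [16, np.float64(-0.88), 0, np.float64(-0.29), 0], [16, np.float64(-1.19), 0, np.float64(-0.25), 0], [16, np.float64(-1.49), 0, np.float64(-0.16), 0], [16, np.float64(-1.76), 0, np.float64(0.0), 0], [16, np.float64(-2.0), 0, np.float64(0.21), 0], [16, np.float64(-2.18), 0, np.float64(0.46), 0], [16, np.float64(-2.31), 0, np.float64(0.75), 0], [16, np.float64(-2.37), 0, np.float64(1.06), 0], [16, np.float64(-2.37), 0, np.float64(1.37), 0], [16, np.float64(-2.31), 0, np.float64(1.68), 0]]
[[16, np.float64(0.17), 0, np.float64(0.35), 0], [16, np.float64(0.42), 0, np.float64(0.65), 0], [16, np.float64(0.75), 0, np.float64(0.87), 0], [16, np.float64(1.11), 0, np.float64(1.0), 0], [16, np.float64(1.51), 0, np.float64(1.03), 0], [16, np.float64(1.89), 0, np.float64(0.96), 0], [16, np.float64(2.24), 0, np.float64(0.79), 0], [16, np.float64(2.54), 0, np.float64(0.54), 0], [16, np.float64(2.76), 0, np.float64(0.22), 0], [16, np.float64(2.89), 0, np.float64(-0.15), 0], [16, np.float64(2.92), 0, np.float64(-0.54), 0], [16, np.float64(2.85), 0, np.float64(-0.93), 0]]
[[16, np.float64(-0.17), 0, np.float64(-0.35), 0], [16, np.float64(-0.42), 0, np.float64(-0.65), 0], [16, np.float64(-0.75), 0, np.float64(-0.87), 0], [16, np.float64(-1.11), 0, np.float64(-1.0), 0], [16, np.float64(-1.51), 0, np.float64(-1.03), 0], [16, np.float64(-1.89), 0, np.float64(-0.96), 0], [16, np.float64(-2.24), 0, np.float64(-0.79), 0], [16, np.float64(-2.54), 0, np.float64(-0.54), 0], [16, np.float64(-2.76), 0, np.float64(-0.22), 0], [16, np.float64(-2.89), 0, np.float64(0.15), 0], [16, np.float64(-2.92), 0, np.float64(0.54), 0], [16, np.float64(-2.85), 0, np.float64(0.93), 0]]
```

Emit:
{"method": "apply_moves", "body": {
  "motion": [
    [16, -0.27, 0, -0.16, 0],
    [16, -0.57, 0, -0.25, 0],
    [16, -0.88, 0, -0.29, 0],
    [16, -1.19, 0, -0.25, 0],
    [16, -1.49, 0, -0.16, 0],
    [16, -1.76, 0, 0, 0]
  ]
}}

```text
t: 8.2
tcp_pos: [0.5787, 0.173, 0.1949]
tool_rot: [0.076, 0.703, -0.703, -0.075]
force: [-0.9, 0.3, 5.6]
finger_gap: 0.252
```

```bash
python3 - <<'E'
from h import *
tool();look(7);l=Lf(manip.sense()["tcp_pos"]);print(np.hypot(*l),np.degrees(np.arctan2(-l[1],-l[0]))%360)
E
```

```text
t 8.2 tcp [0.5787 0.173  0.1949] L [0.0266 0.0365] F [-0.9  0.3  5.6] gap 0.25188210246014725 
R [[-0.977, 0.002, -0.213], [0.213, 0.001, -0.977], [-0.002, -1.0, -0.001]] q [0.11 0.54 1.53 0.   1.07 1.89]
0.04518448879138067 232.49111229880754
```

View pics/side7.png

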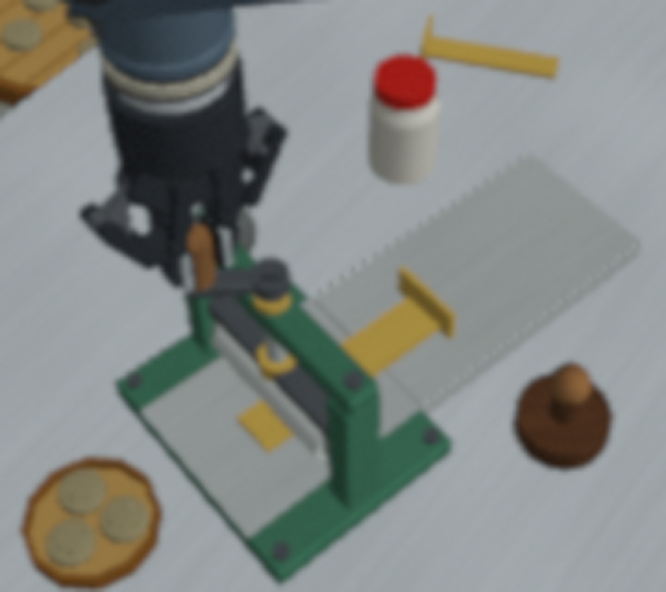

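```bash
python3 - <<'E'
import numpy as np
def tab(a0,st,n):
    A=np.radians(a0);print(a0,[[16,float(round(1.5*(np.cos(np.radians(a0-st*k))-np.cos(A)),2)),0,float(round(1.5*(np.sin(np.radians(a0-st*k))-np.sin(A)),2)),0] for k in range(1,n+1)])
tab(234,15,12);tab(54,15,12)
E
```

```text
234 [[16, -0.28, 0, 0.27, 0], [16, -0.49, 0, 0.6, 0], [16, -0.6, 0, 0.98, 0], [16, -0.61, 0, 1.37, 0], [16, -0.52, 0, 1.75, 0], [16, -0.33, 0, 2.1, 0], [16, -0.06, 0, 2.38, 0], [16, 0.27, 0, 2.58, 0], [16, 0.65, 0, 2.7, 0], [16, 1.04, 0, 2.71, 0], [16, 1.42, 0, 2.61, 0], [16, 1.76, 0, 2.43, 0]]
54 [[16, 0.28, 0, -0.27, 0], [16, 0.49, 0, -0.6, 0], [16, 0.6, 0, -0.98, 0], [16, 0.61, 0, -1.37, 0], [16, 0.52, 0, -1.75, 0], [16, 0.33, 0, -2.1, 0], [16, 0.06, 0, -2.38, 0], [16, -0.27, 0, -2.58, 0], [16, -0.65, 0, -2.7, 0], [16, -1.04, 0, -2.71, 0], [16, -1.42, 0, -2.61, 0], [16, -1.76, 0, -2.43, 0]]
```

Emit:
{"method": "apply_moves", "body": {
  "motion": [
    [16, -0.28, 0, 0.27, 0],
    [16, -0.49, 0, 0.6, 0],
    [16, -0.6, 0, 0.98, 0],
    [16, -0.61, 0, 1.37, 0],
    [16, -0.52, 0, 1.75, 0],
    [16, -0.33, 0, 2.1, 0],
    [16, -0.06, 0, 2.38, 0],
    [16, 0.27, 0, 2.58, 0],
    [16, 0.65, 0, 2.7, 0],
    [16, 1.04, 0, 2.71, 0],
    [16, 1.42, 0, 2.61, 0],
    [16, 1.76, 0, 2.43, 0]
  ]
}}

```text
t: 9.8
tcp_pos: [0.5122, 0.1123, 0.1949]
tool_rot: [0.077, 0.703, -0.703, -0.074]
force: [1.6, 1.4, 5.1]
finger_gap: 0.251
```

```bash
python3 - <<'E'
from h import *
tool();look(8);l=Lf(manip.sense()["tcp_pos"]);print(np.hypot(*l),np.degrees(np.arctan2(-l[1],-l[0]))%360)
E
```

```text
t 9.8 tcp [0.5122 0.1123 0.1949] L [-0.0254 -0.037 ] F [1.6 1.4 5.1] gap 0.2510672840134911 
R [[-0.977, 0.004, -0.213], [0.213, -0.0, -0.977], [-0.004, -1.0, -0.001]] q [ 0.    0.44  1.73 -0.    0.97  1.79]
0.04486769509501964 53.92382646937798
```

View pics/side8.png

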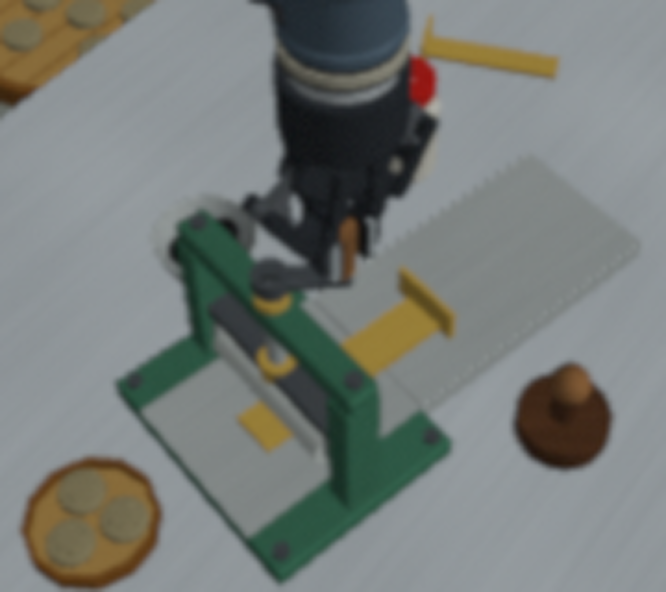

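Emit:
{"method": "apply_moves", "body": {
  "motion": [
    [16, 0.28, 0, -0.27, 0],
    [16, 0.49, 0, -0.6, 0],
    [16, 0.6, 0, -0.98, 0],
    [16, 0.61, 0, -1.37, 0],
    [16, 0.52, 0, -1.75, 0],
    [16, 0.33, 0, -2.1, 0],
    [16, 0.06, 0, -2.38, 0],
    [16, -0.27, 0, -2.58, 0],
    [16, -0.65, 0, -2.7, 0],
    [16, -1.04, 0, -2.71, 0],
    [16, -1.42, 0, -2.61, 0],
    [16, -1.76, 0, -2.43, 0]
  ]
}}

```text
t: 11.4
tcp_pos: [0.5791, 0.1726, 0.1949]
tool_rot: [0.076, 0.703, -0.703, -0.075]
force: [-1.9, -1.1, 7.7]
finger_gap: 0.248
```

Emit:
{"method": "apply_moves", "body": {
  "motion": [
    [16, -0.28, 0, 0.27, 0],
    [16, -0.49, 0, 0.6, 0],
    [16, -0.6, 0, 0.98, 0],
    [16, -0.61, 0, 1.37, 0],
    [16, -0.52, 0, 1.75, 0],
    [16, -0.33, 0, 2.1, 0],
    [16, -0.06, 0, 2.38, 0],
    [16, 0.27, 0, 2.58, 0],
    [16, 0.65, 0, 2.7, 0],
    [16, 1.04, 0, 2.71, 0],
    [16, 1.42, 0, 2.61, 0],
    [16, 1.76, 0, 2.43, 0]
  ]
}}

```text
t: 12.9
tcp_pos: [0.5122, 0.1123, 0.1949]
tool_rot: [0.077, 0.703, -0.703, -0.074]
force: [2.2, 0.9, 4.2]
finger_gap: 0.246
```

```bash
python3 - <<'E'
from h import *
tool();look(9);l=Lf(manip.sense()["tcp_pos"]);print(np.hypot(*l),np.degrees(np.arctan2(-l[1],-l[0]))%360)
def tab(a0,st,n):
    A=np.radians(a0);print(a0,[[16,float(round(1.5*(np.cos(np.radians(a0-st*k))-np.cos(A)),2)),0,float(round(1.5*(np.sin(np.radians(a0-st*k))-np.sin(A)),2)),0] for k in range(1,n+1)])
tab(54,12,12)
E
```

```text
t 12.9 tcp [0.5122 0.1123 0.1949] L [-0.0255 -0.037 ] F [2.2 0.9 4.2] gap 0.2463259955940583 
R [[-0.977, 0.004, -0.213], [0.213, -0.0, -0.977], [-0.004, -1.0, -0.001]] q [ 0.    0.44  1.73 -0.    0.97  1.79]
0.044864247558666574 53.95250854382909
54 [[16, 0.23, 0, -0.21, 0], [16, 0.42, 0, -0.46, 0], [16, 0.54, 0, -0.75, 0], [16, 0.61, 0, -1.06, 0], [16, 0.61, 0, -1.37, 0], [16, 0.54, 0, -1.68, 0], [16, 0.42, 0, -1.96, 0], [16, 0.23, 0, -2.22, 0], [16, 0.0, 0, -2.43, 0], [16, -0.27, 0, -2.58, 0], [16, -0.57, 0, -2.68, 0], [16, -0.88, 0, -2.71, 0]]
```

View pics/side9.png

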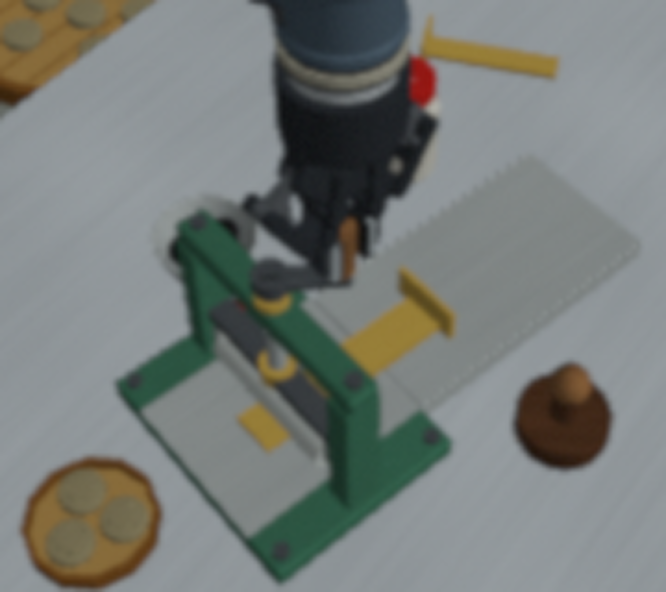

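Emit:
{"method": "apply_moves", "body": {
  "motion": [
    [16, 0.23, 0, -0.21, 0],
    [16, 0.42, 0, -0.46, 0],
    [16, 0.54, 0, -0.75, 0],
    [16, 0.61, 0, -1.06, 0],
    [16, 0.61, 0, -1.37, 0],
    [16, 0.54, 0, -1.68, 0],
    [16, 0.42, 0, -1.96, 0],
    [16, 0.23, 0, -2.22, 0],
    [16, 0, 0, -2.43, 0],
    [16, -0.27, 0, -2.58, 0],
    [16, -0.57, 0, -2.68, 0],
    [16, -0.88, 0, -2.71, 0]
  ]
}}

```text
t: 14.5
tcp_pos: [0.5548, 0.1868, 0.1949]
tool_rot: [0.076, 0.703, -0.703, -0.075]
force: [-0.7, 1.7, 7.3]
finger_gap: 0.25
```

Emit:
{"method": "apply_moves", "body": {
  "motion": [
    [16, 0, 0, 0, 0],
    [16, 0, 0, 0, 0]
  ]
}}

```text
t: 14.75
tcp_pos: [0.5557, 0.1865, 0.1949]
tool_rot: [0.077, 0.704, -0.703, -0.074]
force: [0.9, 0.9, 5.3]
finger_gap: 0.249
```

```bash
python3 - <<'E'
from h import *
tool();look(10);l=Lf(manip.sense()["tcp_pos"]);print(np.hypot(*l),np.degrees(np.arctan2(-l[1],-l[0]))%360)
im=cv2.imread("pics/side10_raw.png")
cv2.imwrite("pics/pins.png",cv2.resize(im[185:285,180:280],None,fx=6,fy=6,interpolation=cv2.INTER_CUBIC))
E
```

```text
t 14.75 tcp [0.5557 0.1865 0.1949] L [0.0012 0.0448] F [0.9 0.9 5.3] gap 0.24901755140584503 
R [[-0.977, 0.004, -0.213], [0.213, 0.001, -0.977], [-0.004, -1.0, -0.002]] q [0.13 0.52 1.57 0.   1.05 1.92]
0.04484336106997678 268.6079153193431
```

View pics/pins.png

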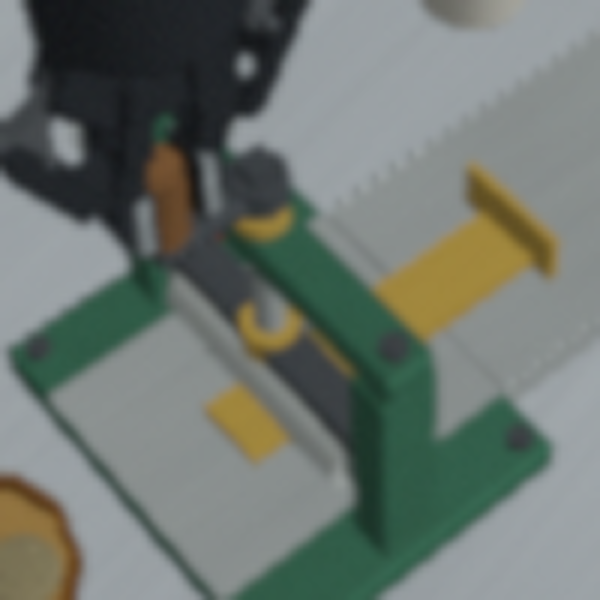

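Emit:
{"method": "apply_moves", "body": {
  "motion": [
    [30, 0, 0, 0, 0],
    [40, 0, 0, 0, 0],
    [50, 0, 0, 0, 0],
    [50, 0, 0, 0, 0],
    [50, 0, -0.6, 0, 0],
    [50, 0, -1.6, 0, 0],
    [50, 0, -2.4, 0, 0],
    [40, 0, -2.4, 1.6, 0],
    [30, 0, -2.4, 3.2, 0],
    [30, 0, -2.4, 4.8, 0],
    [30, 0, -2.4, 6, 0],
    [30, 0, -2.4, 6, 0]
  ]
}}

```text
t: 16.35
tcp_pos: [0.5151, 0.0086, 0.2658]
tool_rot: [-0.077, -0.703, 0.703, 0.077]
force: [0.7, 1.0, 0.9]
finger_gap: 0.354
```

```bash
python3 - <<'E'
from h import *
tool();look(11)
im=cv2.imread("pics/side11_raw.png")
cv2.imwrite("pics/pins2.png",cv2.resize(im[185:285,180:280],None,fx=6,fy=6,interpolation=cv2.INTER_CUBIC))
E
```

```text
t 16.35 tcp [0.5151 0.0086 0.2658] L [-0.0006 -0.1377] F [0.7 1.  0.9] gap 0.35382471982923647 
R [[-0.976, -0.0, -0.217], [0.217, -0.0, -0.976], [0.0, -1.0, 0.0]] q [-0.2   0.34  1.66 -0.    1.14  1.59]
```

View pics/pins2.png

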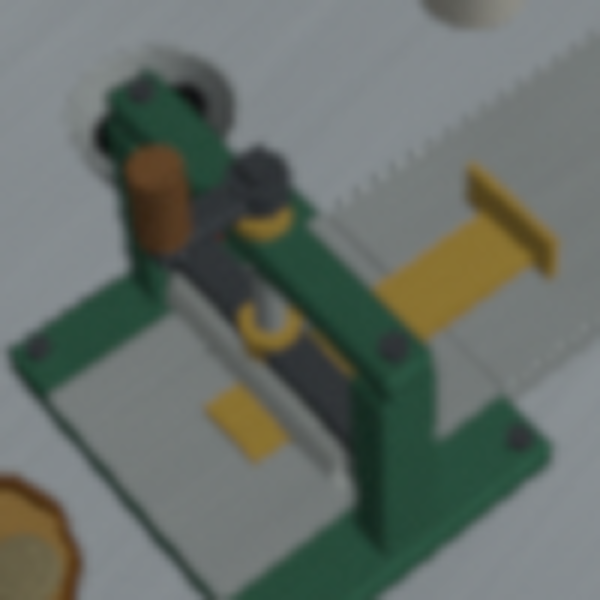

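View pics/top11.png

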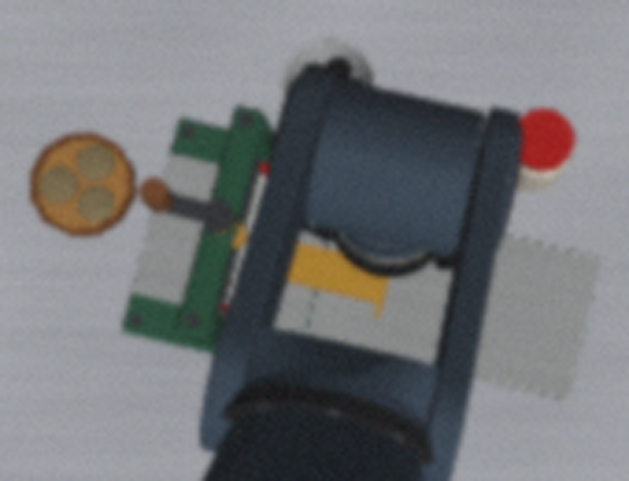

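```bash
python3 - <<'E'
from h import *
g,e=tri((155/6+180,163/6+185),(153/3.7+160,190/3.7+140));l=Lf(g);print(g,e,l,np.hypot(*l),np.degrees(np.arctan2(-l[1],-l[0]))%360)
for p in((470,165),(557,243)):
    P=onz("side",p[0]/6+180,p[1]/6+185,.05);print(Lf(P))
print(go([*W(-.003,-.1385),.034]))
# tip
for p in((207,407),(258,462)):
    print("tip",Lf(onz("side",p[0]/6+180,p[1]/6+185,.023)))
E
```

```text
[0.55715533 0.18490999 0.22453976] 5.6342297089222374e-05 [0.00293408 0.04353837] 0.04363712726840881 266.1446263572287
[ 0.02393722 -0.13566952]
[-0.03545147 -0.13651264]
[0.079 7.728 0.101]
tip [0.01332597 0.02861305]
tip [-0.02315198  0.028199  ]
```

Emit:
{"method": "apply_moves", "body": {
  "motion": [
    [30, 0.1, 1.6, 0.05, 0],
    [30, 0.1, 3.2, 0.05, 0],
    [30, 0.1, 4.8, 0.05, 0],
    [30, 0.1, 6, 0.05, 0],
    [30, 0.1, 7, 0.05, 0],
    [30, 0.1, 7.7, 0.05, 0],
    [30, 0.1, 7.7, 0.05, 0],
    [14, 0.1, 7.7, 0.05, 0],
    [14, 0.1, 7.7, 0.05, 0],
    [14, 0.1, 7.7, 0.05, 0]
  ]
}}

```text
t: 17.7
tcp_pos: [0.5128, 0.0097, 0.0357]
tool_rot: [-0.076, -0.703, 0.703, 0.075]
force: [-0.8, 0.8, 0.3]
finger_gap: 0.169
```

```bash
python3 - <<'E'
from h import *
tool();look(12)
E
```

```text
t 17.7 tcp [0.5128 0.0097 0.0357] L [-0.003  -0.1371] F [-0.8  0.8  0.3] gap 0.16931976683687375 
R [[-0.977, 0.002, -0.213], [0.213, -0.0, -0.977], [-0.002, -1.0, -0.0]] q [-0.2   0.7   1.86  0.    0.58  1.59]
```

View pics/side12.png

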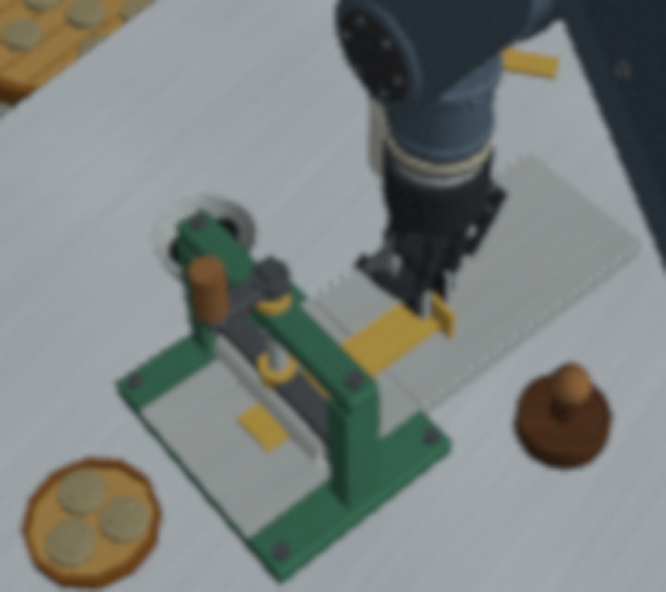

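Straddled. Pull a first stretch and read the drag force.

Emit:
{"method": "apply_moves", "body": {
  "motion": [
    [14, 0, 0, 0.2, 0],
    [14, 0, 0, 0.4, 0],
    [14, 0, 0, 0.6, 0],
    [14, 0, 0, 0.8, 0]
  ]
}}

```text
t: 18.3
tcp_pos: [0.5074, -0.0125, 0.0351]
tool_rot: [0.077, 0.704, -0.702, -0.076]
force: [2.8, 9.6, 2.2]
finger_gap: 0.163
```

Emit:
{"method": "apply_moves", "body": {
  "motion": [
    [14, 0, 0, 0.3, 0],
    [14, 0, 0, 0.6, 0],
    [14, 0, 0, 0.9, 0],
    [14, 0, 0, 1.2, 0],
    [14, 0, 0, 1.5, 0],
    [14, 0, 0, 1.8, 0],
    [14, 0, 0, 2.1, 0],
    [14, 0, 0, 2.4, 0],
    [14, 0, 0, 2.5, 0],
    [14, 0, 0, 2.5, 0]
  ]
}}

```text
t: 19.55
tcp_pos: [0.491, -0.0877, 0.0346]
tool_rot: [-0.076, -0.703, 0.703, 0.076]
force: [-0.8, 0.5, 0.4]
finger_gap: 0.164
```

```bash
python3 - <<'E'
from h import *
tool();look(13)
E
```

```text
t 19.55 tcp [ 0.491  -0.0877  0.0346] L [-0.0036 -0.2369] F [-0.8  0.5  0.4] gap 0.16400007926094703 
R [[-0.977, -0.0, -0.213], [0.213, -0.001, -0.977], [0.0, -1.0, 0.001]] q [-0.4   0.7   1.89 -0.    0.55  1.39]
```

View pics/side13.png

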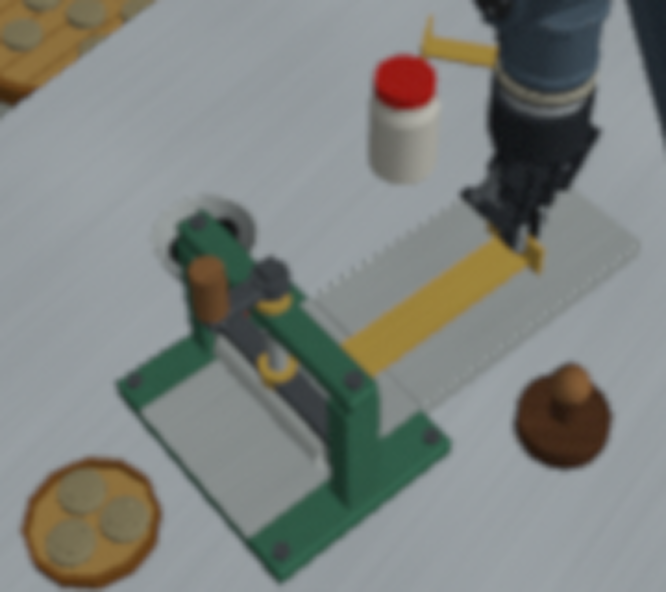

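Emit:
{"method": "apply_moves", "body": {
  "motion": [
    [26, 0, 0, -0.1, 0],
    [26, 0, 0, -0.1, 0],
    [26, 0, 0, -0.1, 0],
    [26, 0, -0.8, -0.1, 0],
    [26, 0, -2, -0.1, 0],
    [26, 0, -3.6, -0.1, 0],
    [26, 0, -5.2, -0.1, 0],
    [26, 0, -6, 2, 0],
    [26, 0, -6, 4, 0],
    [26, 0, -6, 6, 0],
    [26, 0, -6, 8, 0],
    [26, 0, -6, 8, 0]
  ]
}}

```text
t: 21.15
tcp_pos: [0.4393, -0.3262, 0.2149]
tool_rot: [-0.078, -0.702, 0.704, 0.077]
force: [0.1, 1.2, -0.3]
finger_gap: 0.297
```

```bash
python3 - <<'E'
from h import *
tool();look(14)
E
```

```text
t 21.15 tcp [ 0.4393 -0.3262  0.2149] L [-0.0032 -0.481 ] F [ 0.1  1.2 -0.3] gap 0.2969208249502831 
R [[-0.976, 0.001, -0.219], [0.219, -0.003, -0.976], [-0.002, -1.0, 0.002]] q [-0.84  0.44  1.65 -0.    1.05  0.95]
```

View pics/side14.png

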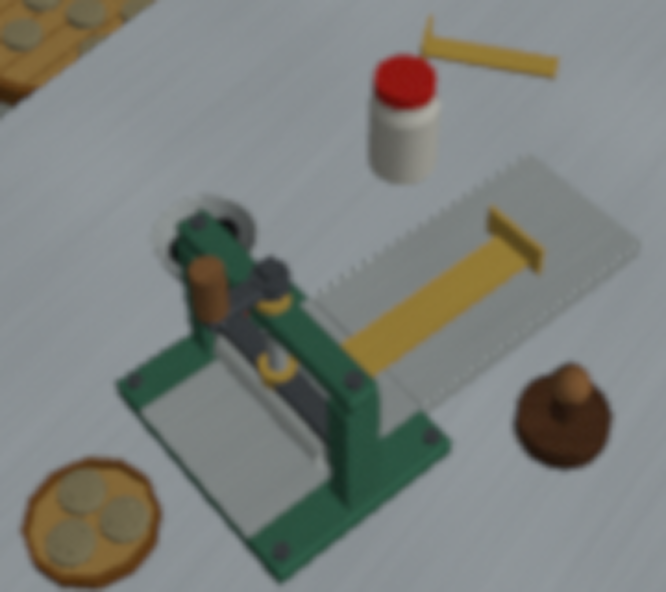

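View pics/top14.png

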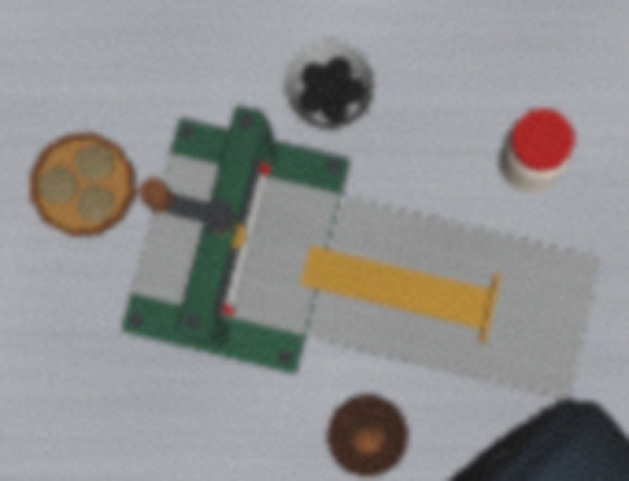

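Emit:
{"method": "apply_moves", "body": {
  "motion": [
    [26, 0, 0, 0, 0],
    [26, 0, 0, 0, 0],
    [26, 0, 0, 0, 0]
  ]
}}

```text
t: 21.62
tcp_pos: [0.4403, -0.3205, 0.2149]
tool_rot: [0.075, 0.703, -0.703, -0.075]
force: [-0.9, -0.3, -0.4]
finger_gap: 0.304
```

```bash
python3 - <<'E'
from h import *
for p in((312,246),(302,284)): print("tip",Lf(onz("top",p[0]/3.7+160,p[1]/3.7+140,.026)))
g,e=tri((209/3.7+150,267/3.7+140),(153/3.7+160,191/3.7+140));l=Lf(g);print(g,e,np.hypot(*l),np.degrees(np.arctan2(-l[1],-l[0]))%360)
a=cv2.imread("pics/top0.png");b=cv2.imread("pics/top14_raw.png");
for n,(x,y) in dict(tray=(182,190),bowl=(249,163),jar=(305,178),stamp=(259,257)).items():
    A=a[y-17:y+17,x-17:x+17].astype(np.float32).mean(2);B=b[y-17:y+17,x-17:x+17].astype(np.float32).mean(2);print(n,np.round(cv2.phaseCorrelate(A-A.mean(),B-B.mean())[0],2))
print(manip.sign_off())
E
```

```text
tip [ 0.01400494 -0.0684344 ]
tip [-0.02097032 -0.06811833]
[0.55594532 0.18455438 0.22528771] 0.000682784264230996 0.042971689953226755 267.56219607692555
tray [0.11 0.08]
bowl [ 0.05 -0.03]
jar [-0.08 -0.08]
stamp [0.12 0.11]
the job is handed in; nothing more can be done
None
```

The roller gap is set and the job was handed in at about 21.7 s, within the 72 s limit; no verdict was reported.

- **Gauge:** I used the brass gauge lying on the bed. It measured about 168 x 35 mm, where the other two were about 226 and 122 mm long. I pushed it in by its lip until its front end was about 28 mm past the roller axis.
- **Crank:** I gripped it and wound it clockwise about 756° (two turns and a bit). It started at a screw value of about 17.9, read from the crank angle. By camera it now points at about 266–268°, and by arm position about 269°. That is a screw value of about 4.65–4.7, a quarter turn past first touch at 6.28.
- **Drag:** I hooked the gauge behind its lip and drew it back out. The force read about 10 N in motion while nipped and nearly zero once free.
- **Last checks:**
  - The gauge lies flat and straight on the bed, with its front end about 68 mm short of the roller axis.
  - The crank was not disturbed after I set it.
  - The bowl, jar, tray and stamp show no movement (under 0.2 px in the top view).
  - The arm is clear of everything.
- **Less certain:** The two crank readings differ by 1–3°. I did not measure how far the red pins rose, so the nip rests on the crank angle and the drag force.

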